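# Set the comb height of a gel caster with a feeler gauge

### The job

The comb of the gel caster was clamped back in after cleaning and now stands too high above the tray floor, by an amount nobody knows. Lay the steel feeler gauge on the tray floor, slide it from the open front well under the comb and let go of it; then turn the knob on the bridge clockwise until the comb nips the gauge with a light drag (neither loose nor jammed), and prove the fit by taking the gauge again and drawing it slowly straight out against that drag. Lay the gauge flat on the bench clear of the caster, leave the comb at the height you set, force nothing and leave the other things on the bench where they are.

Things in the scene. Friction and masses are not known exactly. Their poses are not given: they have to be found in the camera images.
- caster: Gel caster, fixed to the bench, 220 x 172 mm; origin on the bench straight below the comb, x from the open front to the rear, z up. An aluminium bridge (beam 18 mm deep, top 88 mm above the bench, posts at y = +-78 mm) holds the upright clear comb, 90 mm wide, 3 mm thick, teeth down. The comb is sprung in its clamp: about 10 N per mm it is pushed up (at most 4 mm).
- tray_front (a point): Middle of the front edge of the light tray floor, 20 mm above the bench, 170 mm in front of the comb; no wall here. The floor is 130 mm wide between clear side walls that stand 26 mm above it, and ends 44 mm behind the comb at a 22 mm high dam. Axes as the caster's.
- gap (a point): Point on the tray floor straight below the middle of the comb; axes as the caster's. At the start the teeth stand about 4.7 to 8.2 mm above it: the exact height differs every time and cannot be told from the knob's angle.
- knob_grip (a point): Middle of the black fluted round knob on the bridge, 120 mm above the bench: 34 mm across, its top face 11 mm above this point; below it a 38 mm skirt (13 mm below this point), then 10 mm of air down to a 20 mm wide bush on the beam. Turns about the vertical.
- comb_knob (a joint): Angle of the knob in rad, range 0 to 2.4, starts between 0.05 and 0.15; grows clockwise as seen from above. Each radian lowers the comb 3.5 mm. It stays where it is left (friction about 0.06 N m); the nip on the gauge is too slight to be felt at the knob.
- gauge: Feeler gauge, about 85 g (balance point 35 mm ahead of the origin), on the bench: steel leaf 3.0 mm thick, 18 mm wide, with a black grip 52 long (along x) x 16 wide (y), its top 26 mm above the leaf's underside. Origin: underside of the leaf below the middle of the grip; x points to the tip, z up. The leaf runs from x = -25 to +132 mm, the last 10 mm bevelled on top from 3 to 1.3 mm.
- gauge_tip (a point): Underside of the leaf's tip, 132 mm ahead of the gauge's origin. Well under the comb: tip 25 to 40 mm beyond the comb. Friction of the leaf on tray and comb is about 0.3, so the pull to draw it is about 0.6 times the nip. The right fit: about 2 to 4.5 N of pull (nip 3 to 8 N). More than 20 N on the comb damages it.
- tube_rack: bystander: blue microtube rack 68 x 205 x 53 mm with tubes; leave it alone
- spare_comb: bystander: a spare gel comb 40 x 100 x 12 mm lying flat; leave it alone
- timer: bystander: white bench timer 67 x 63 x 19 mm; leave it alone
- pen: bystander: marker pen 135 mm long; leave it alone
- bottle_buffer: bystander: clear plastic bottle 66 mm across, 155 mm tall, screw cap; leave it alone
- spatula: bystander: thin metal gel spatula 167 mm long; leave it alone

How it is judged (in metres and radians):
On the way, in this order (a step that is already met when the one before it is completed fails the run):
1. the gauge lies flat on the tray floor, its tip 22 to 43 mm beyond the comb and within 30 mm of the middle, not pressed against the comb (x of gauge_tip in the frame of gap between 0.022 and 0.043 m and y of gauge_tip in the frame of gap between -0.03 and 0.03 m and z of gauge_tip in the frame of gap below 0.0025 m and angle between the x axis of gauge and the x axis of gap, either way round below 0.2 rad and contact force between gauge and comb_teeth below 1 N), for 0.2 s.
2. the comb has been lowered onto the gauge and nips it with 2 to 10 N, the fingers off the gauge (contact force between gauge and comb_teeth between 2 and 10 N and x of gauge_tip in the frame of gap above 0.015 m and contact force between the fingers and gauge below 0.1 N), for 0.3 s.
3. the gauge is drawn out by the fingers, its tip 8 to 18 mm beyond the comb, still nipped with 2 to 10 N (contact force between gauge and comb_teeth between 2 and 10 N and x of gauge_tip in the frame of gap between 0.008 and 0.018 m and contact force between the fingers and gauge above 0.5 N), for 0.02 s.
At the end, for the whole second after the job is handed in: The gauge lies flat on the bench, released, at rest and off the caster, and the comb's teeth stand 1.6 to 3.0 mm above the tray floor (the gauge's thickness less the spring's give) (height (world z) of gauge between -0.004 and 0.006 m and angle between gauge's own z axis and vertical below 0.1 rad and linear speed of gauge below 0.02 m/s and contact force between gauge and caster below 0.1 N and contact force between the fingers and gauge below 0.1 N and z of comb_teeth in the frame of gap between 0.0046 and 0.006 m); the robot touches nothing.
It fails at once if the comb is pressed with more than 20 N (contact force between comb_teeth and anything else above 20 N).
It fails at once if one of the other things (tube rack, spare comb, timer, pen, bottle, spatula) is moved more than 30 mm (distance of any of tube_rack, spare_comb, timer, pen, bottle_buffer, spatula from where it was at the start of the episode above 0.03 m).
It also fails if it takes over 64 s, if anything falls off the work surface, if the arm or the gripper's body presses on something with over 40 N, if the wrist force passes 120 N, or if a joint passes its speed limit or range.

### The arm

A 6-joint arm with a two-finger parallel gripper is mounted at the origin on a cart in front of the work surface, level with it; the furniture and walls round the work are solid. World frame = base frame: x ahead of the robot, y to its left, z up, the work surface at z = 0. Lengths are in m, angles in degrees, forces in N, time in s.
With the tool pointing down it reaches from about 0.375 to 0.825 m from the base axis. Payload 5.5 kg.
Tool frame: the origin (TCP) lies on the centre line of the jaws, within the pads' length; the fingertips stand 17 mm ahead of it and the grasp point (between the pads) lies 2 mm behind it; z points along the fingers, y is the direction in which the jaws open and shut (so a half turn about z gives the same grasp; the last joint's range is limited). The gripper opens to 85 mm and grips with 20 to 120 N. Pads are 22 mm wide; open, the fingers measure 114 mm over their backs; the gripper's body (76 mm by 85 mm) begins 54 mm behind the grasp point. The pads swing forward as they close: fully open they stand 13 mm farther back than shut.
Start: joints at [66.349, 17.962, -2.699, 69.339, 0, 90], TCP at [0.241, 0.55, 0.248] pointing down, gripper open.
Joint ranges: [-152.73, 152.73], [-39.44, 99.34], [-58.76, 71.6], [-118.89, 123.64], [-81.53, 83.1], [-180, 180]. Speed limits (degrees/s): [136.94, 136.94, 172.46, 180, 180, 180].

### API

Orientations are given as a 3x3 rotation matrix whose columns are the frame's x, y, z axes.
In Python, from station import env gives the robot as it stands. The module is installed in compiled form; this text tells all that it offers.
- The arm moves only by the shell command python3 -m pendant 'ROWS' [OPENING] [FORCE]. ROWS is JSON, a list of rows, each a list of 6 numbers: the shift along the tool's x, y, z each as a share of 2.5 cm, from -1 to 1, then the turn, a rotation vector about the tool's x, y, z each as a share of 5 degrees, from -1 to 1. In form: [[x, y, z, ax, ay, az], ...]. A call has 1 to 12 rows; each row shifts and turns the commanded pose from where the row before left it, along the tool's axes as they then stand; what a row does not reach is not made up. A row lasts 1/12 s, in which the tool goes at most 41.7 mm and 7.16 degrees, less where a joint would pass 70% of its speed; a pose out of reach is approached as far as the arm can. A call with a number of a shift or a turn outside -1 to 1 is refused whole. A call with a gripper value outside its range is refused whole. OPENING is the opening, from 0 (shut) to 1 (fully open), set as the call begins (- or left out, the last holds). The fingers move at their own pace and stop on an object; FORCE is the grip in N (left out, the last holds). Time passes only in rows, so rows that do not move let the fingers close. It gives the time, the measured TCP pose, the force and the opening at its end, in the units of the state.
- env.sense(): the state, without advancing time (a new reading comes with each control period).
- env.grab_frame(name): name is "scene" or "side" or "wrist"; returns (picture, depth): 400x640x3 uint8, red, green, blue; 400x640 float32, m along the optical axis (not along the pixel's ray), 0 where there is no reading.
- env.get_calibration(name): a dict with "fx", "fy", "cx", "cy" (pixels), "R" (3x3) and "t" (3): a world point X has camera coordinates R X + t; the wrist camera has in their place "tool_from_camera" (4x4, takes a point from camera to tool coordinates, whose origin is the TCP and whose axes are the flange's). Camera axes: x right, y down, z forward; pixel columns grow to the right and rows downward; lengths in m; the calibration is good to about 2 mm. A picture is of the moment at which its call begins: read the wrist's pose just before it. get_calibration takes no time and is no camera call.
- env.finish_job(): hands the job in, once; it reports no verdict.
Trained networks look in the newest picture that a camera, given by its name, has taken for a name from the list of things; names that differ only in an ending like _2 or _b are one class to them, and where a whole thing is asked for, a point or a joint stands for the part that bears it (a point fixed in the world has none). Each returns a list of dicts, best first, with "score" (0 to 1); they miss things now and then, are a little off and sometimes report something else, mostly with a low value. They report only what shows in the picture. A call takes as long as a camera call.
- env.search_frame(camera, name): "bbox" ([centre column, centre row, width, height] as shares, 0 to 1, of the picture: columns of its width, rows of its height, round what is visible of it).
- env.regions_of(camera, name): "mask" (400x640 bool, what is visible of it) and "bbox" ([centre column, centre row, width, height] as shares, 0 to 1, of the picture: columns of its width, rows of its height, round what is visible of it).
- env.pinpoint(camera, name): "at" ([row, column] as shares, 0 to 1, of the picture: columns of its width, rows of its height: a listed point, or the origin of a listed thing).
The state is a dict: "time_s": time; "joint_pos": joint angles; "qd": joint speeds; "joint_torque": joint torques, N m; "tool_pos": TCP position; "orientation": TCP orientation; "force": force on the tool from outside, world axes, zero at the start; "torque": the same for the moment, N m; "grip_width": opening from 0.0 (shut) to 1.0 (fully open).
Only numpy, scipy, OpenCV 4.12 (cv2) and the standard library are available. Lean on these libraries where they do the work, as an engineer would, in place of code of your own. Each camera call takes 0.05 s, during which the arm holds its last target. There are 200 camera calls.

## Working session

There is one attempt and no reset: what is moved stays moved. The work goes in short steps, Python scripts to look and compute and a shell command to move; the robot and the scene stay as the last step left them, time stands still between calls to the robot, and variables do not carry over. Pictures are saved under pics/ and viewed, about 8 in all and at most 12, crops included, and the job is handed in when it is done.

```bash
mkdir -p pics
cat > h.py <<'E'
import numpy as np,cv2
from station import env
def cam(n):
    s=env.sense(); p,d=env.grab_frame(n); c=env.get_calibration(n)
    if 'R' in c: R=np.array(c['R']);t=np.array(c['t'])
    else:
        T=np.array(c['tool_from_camera']); Ro=np.array(s['orientation']);to=np.array(s['tool_pos'])
        Rw=Ro@T[:3,:3]; tw=Ro@T[:3,3]+to; R=Rw.T; t=-R@tw
    return p,d,c,R,t
def ray(c,R,t,u,v,z):
    """world point on the pixel's ray at world height z"""
    dd=R.T@np.array([(u-c['cx'])/c['fx'],(v-c['cy'])/c['fy'],1]); o=-R.T@t
    return o+dd*(z-o[2])/dd[2]
def pts(d,c,R,t):
    v,u=np.mgrid[:d.shape[0],:d.shape[1]]
    P=np.stack([(u-c['cx'])/c['fx']*d,(v-c['cy'])/c['fy']*d,d],-1)
    return (P-t)@R
def proj(c,R,t,X):
    q=R@np.array(X)+t; return q[0]/q[2]*c['fx']+c['cx'],q[1]/q[2]*c['fy']+c['cy']
E
python3 - <<'E'
from h import *
ims=[]
for n in ['scene','side','wrist']:
    p,d,c,R,t=cam(n); print(n,'cam at',(-R.T@t).round(3),'fwd',R[2].round(2),c['fx'])
    P=pts(d,c,R,t)
    for k in ['caster','tray_front','gap','knob_grip','gauge','gauge_tip']:
        r=env.pinpoint(n,k)
        if r:
            v,u=r[0]['at'];v*=400;u*=640
            z={'tray_front':.02,'gap':.02,'knob_grip':.12}.get(k,0)
            print(k,round(r[0]['score'],2),(round(u),round(v)),ray(c,R,t,u,v,z).round(4),P[min(int(v),399),min(int(u),639)].round(3))
    cv2.imwrite(f'pics/{n}0.png',p[:,:,::-1]); ims.append(p)
cv2.imwrite('pics/all0.png',cv2.resize(np.vstack(ims[:2])[:,:,::-1],(800,1000))[:600*2])
print(env.sense()['time_s'])
E
```

```text
scene cam at [-0.199 -0.45   0.768] fwd [ 0.69  0.38 -0.61] 390.5204260917499
caster 0.93 (379, 235) [ 0.6054 -0.1998  0.    ] [ 0.587 -0.203  0.02 ]
tray_front 0.93 (350, 268) [ 0.4351 -0.1857  0.02  ] [ 0.44  -0.182  0.016]
gap 0.9 (379, 231) [ 0.6016 -0.2011  0.02  ] [ 0.607 -0.198  0.017]
knob_grip 0.76 (380, 200) [ 0.6088 -0.1916  0.12  ] [ 0.596 -0.196  0.132]
gauge 0.8 (265, 247) [0.4125 0.0642 0.    ] [0.413 0.067 0.002]
gauge_tip 0.78 (312, 257) [ 0.4397 -0.0726  0.    ] [ 0.44  -0.072 -0.001]
side cam at [0.091 0.885 0.67 ] fwd [ 0.4  -0.79 -0.47] 385.1337601780997
tray_front 0.51 (373, 214) [ 0.4531 -0.1904  0.02  ] [0.206 0.547 0.466]
wrist cam at [0.17  0.58  0.375] fwd [ 0.28 -0.12 -0.95] 343.1044197122195
1.05
```

View pics/scene0.png

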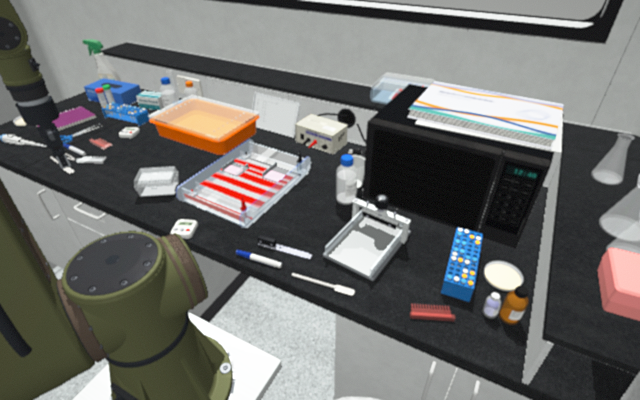

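View pics/side0.png

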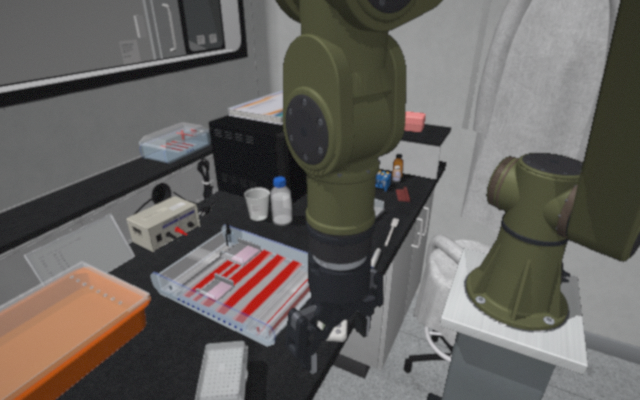

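The scene picture shows the caster around (367,240), the gauge with its black grip at about (265,245) and its tip near (312,257). The pen lies just in front of the gauge, (237–280, 252–265). Side view is blocked by the arm. Next I'll get the tool orientation and move over the gauge.

Run:
```python
from h import *
s=env.sense();print(np.round(s['orientation'],3).tolist(),s['tool_pos'],s['force'],s['grip_width'])
print(np.array(s['orientation']).T@(np.array([.40,.03,.25])-s['tool_pos'])/.025)
print(env.get_calibration('wrist')['tool_from_camera'])
```

```text
[[-0.916, 0.401, -0.0], [0.401, 0.916, 0.0], [0.0, 0.0, -1.0]] [0.24069138 0.54958041 0.24831356] [-0.30842656 -0.18707399  0.97629414] 1.0020967311101354
[-14.17449493 -16.48127794  -0.06773128]
[[ 1.03575215e-03 -9.53580736e-01 -3.01135697e-01  7.72978960e-02]
 [ 9.99999353e-01  1.12940256e-03 -1.36898548e-04 -8.04417289e-04]
 [ 4.70647245e-04 -3.01135360e-01  9.53581288e-01 -1.26380651e-01]
 [ 0.00000000e+00  0.00000000e+00  0.00000000e+00  1.00000000e+00]]
```

```bash
python3 -m pendant '[[-0.82,-0.88,0,0,0,0],[-0.82,-0.88,0,0,0,0],[-0.82,-0.88,0,0,0,0],[-0.82,-0.88,0,0,0,0],[-0.82,-0.88,0,0,0,0],[-0.82,-0.88,0,0,0,0],[-0.82,-0.88,0,0,0,0],[-0.82,-0.88,0,0,0,0],[-0.82,-0.88,0,0,0,0]]'
python3 -m pendant '[[-0.82,-0.88,0,0,0,0],[-0.82,-0.88,0,0,0,0],[-0.82,-0.88,0,0,0,0],[-0.82,-0.88,0,0,0,0],[-0.82,-0.88,0,0,0,0],[-0.82,-0.88,0,0,0,0],[-0.82,-0.88,0,0,0,0],[-0.82,-0.88,0,0,0,0],[-0.82,-0.88,0,0,0,0]]'
python3 -m pendant '[[0,0,0,0,0,1],[0,0,0,0,0,1],[0,0,0,0,0,1],[0,0,0,0,0,1],[0,0,0,0,0,1],[0,0,0,0,0,1],[0,0,0,0,0,1],[0,0,0,0,0,1],[0,0,0,0,0,1],[0,0,0,0,0,1],[0,0,0,0,0,1],[0,0,0,0,0,0]]'
cat > look.py <<'E'
import sys
from h import *
n=sys.argv[1]; p,d,c,R,t=cam(n); P=pts(d,c,R,t)
s=env.sense();print(s['time_s'],np.round(s['tool_pos'],4),np.round(s['orientation'],3).tolist(),np.round(s['joint_pos'],1))
for a in sys.argv[3:]:
    k,z=a.split(':'); r=env.pinpoint(n,k)
    for q in r[:1]:
        v,u=q['at'];v*=400;u*=640
        print(k,round(q['score'],2),(round(u),round(v)),ray(c,R,t,u,v,float(z)).round(4),P[min(int(v),399),min(int(u),639)].round(4))
cv2.imwrite(f'pics/{sys.argv[2]}.png',p[:,:,::-1])
E
python3 look.py wrist w1 gauge:0 gauge_tip:0 tray_front:.02 gap:.02 knob_grip:.12
```

```text
time_s: 1.8
tool_pos: [0.3305, 0.2929, 0.2485]
orientation: [[-0.916, 0.401, 0.0], [0.401, 0.916, 0.0], [-0.0, 0.001, -1.0]]
force: [0.8, 0.7, -0.2]
grip_width: 0.999
time_s: 2.55
tool_pos: [0.4201, 0.0373, 0.2486]
orientation: [[-0.916, 0.401, 0.001], [0.401, 0.916, 0.0], [-0.001, 0.0, -1.0]]
force: [0.5, 0.4, 0.4]
grip_width: 0.999
time_s: 3.55
tool_pos: [0.4199, 0.0388, 0.2484]
orientation: [[-0.195, 0.981, 0.0], [0.981, 0.195, 0.0], [-0.0, 0.0, -1.0]]
force: [0.1, -0.1, -0.1]
grip_width: 1.003
3.6 [0.4199 0.0388 0.2484] [[-0.198, 0.98, 0.0], [0.98, 0.198, 0.0], [-0.0, 0.0, -1.0]] [  5.3  -1.3 -25.3  66.    0.   83.8]
gauge 0.56 (325, 142) [0.4251 0.0653 0.    ] [0.4228 0.0696 0.0278]
gauge_tip 0.62 (311, 252) [ 0.4365 -0.0666  0.    ] [ 0.4356 -0.0649  0.0016]
tray_front 0.67 (297, 337) [ 0.439  -0.1741  0.02  ] [ 0.4401 -0.1891  0.0006]
gap 0.89 (425, 374) [ 0.6114 -0.1986  0.02  ] [0.4404 0.0592 0.3126]
```

View pics/w1.png

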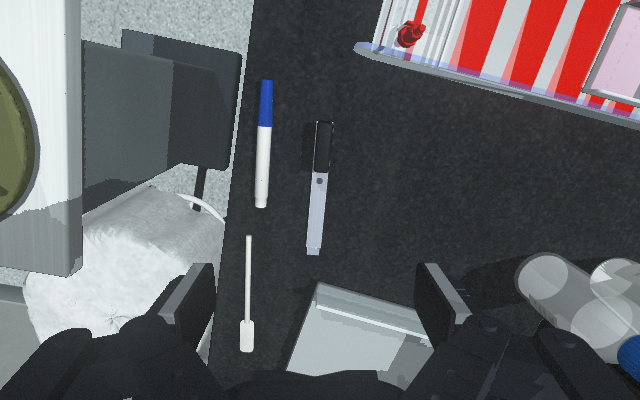

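The gauge runs from the grip's end (324,121) to the tip (313,254). The pen is parallel to it at column 263, about 60 mm away, so I'll approach with the jaws half closed. Now an exact axis fit.

Run:
```python
from h import *
p,d,c,R,t=cam('wrist');P=pts(d,c,R,t)
m=env.regions_of('wrist','gauge')[0]; M=m['mask']; print(m['score'],M.sum())
v,u=np.nonzero(M); g=p[v,u].mean(1)
leaf=g>110; grip=g<60
L=np.array([ray(c,R,t,a,b,.003) for a,b in zip(u[leaf],v[leaf])])
G=P[v[grip],u[grip]]; G=G[(G[:,2]>.018)&(G[:,2]<.04)]
for n,Q in(('leaf',L),('grip',G)):
    mu=Q.mean(0); e=np.linalg.svd(Q[:,:2]-mu[:2],full_matrices=False)[2][0]; e=e*np.sign(-e[1])
    s=(Q[:,:2]-mu[:2])@e; w=(Q[:,:2]-mu[:2])@np.array([-e[1],e[0]])
    print(n,len(Q),mu.round(4),'yaw',np.degrees(np.arctan2(e[1],e[0])).round(2),'ends',(mu[:2]+e*np.percentile(s,1)).round(4),(mu[:2]+e*np.percentile(s,99)).round(4),np.percentile(s,[1,99]).round(4),np.percentile(w,[1,99]).round(4))
b=P[:,:,2];print('floor z med',np.median(b[200:260,340:400]),'tray z',np.median(b[330:360,310:350]))
```

```text
0.6 2212
leaf 1251 [ 0.4318 -0.0154  0.003 ] yaw -83.22 ends [0.425 0.042] [ 0.4379 -0.0669] [-0.0578  0.0519] [-0.0086  0.0089]
grip 775 [0.4227 0.0636 0.0264] yaw -83.2 ends [0.4198 0.088 ] [0.4258 0.0381] [-0.0245  0.0257] [-0.0076  0.0079]
floor z med 0.0008441277141139367 tray z 0.020945636704098193
```

```bash
python3 -m pendant '[[0,0,0,0,0,0.92],[0.95,0.22,0,0,0,0],[0,0,0.9,0,0,0],[0,0,0.9,0,0,0],[0,0,0.9,0,0,0],[0,0,0.9,0,0,0],[0,0,0.9,0,0,0],[0,0,0.9,0,0,0],[0,0,0.9,0,0,0],[0,0,0.9,0,0,0]]' 0.55 60
python3 -m pendant '[[0,0,0.6,0,0,0],[0,0,0.6,0,0,0],[0,0,0.4,0,0,0],[0,0,0.2,0,0,0],[0,0,0,0,0,0],[0,0,0,0,0,0]]'
python3 -m pendant '[[0,0,0,0,0,0],[0,0,0,0,0,0],[0,0,0,0,0,0],[0,0,0,0,0,0],[0,0,0,0,0,0],[0,0,0,0,0,0],[0,0,0,0,0,0],[0,0,0,0,0,0]]' 0 90
```

```text
time_s: 4.78
tool_pos: [0.4226, 0.0631, 0.0674]
orientation: [[-0.118, 0.993, 0.0], [0.993, 0.118, 0.0], [0.0, 0.0, -1.0]]
force: [-0.5, -0.2, 0.5]
grip_width: 0.553
time_s: 5.28
tool_pos: [0.4226, 0.0631, 0.0235]
orientation: [[-0.118, 0.993, -0.0], [0.993, 0.118, -0.0], [-0.0, -0.0, -1.0]]
force: [-0.2, -0.0, 0.5]
grip_width: 0.55
time_s: 5.95
tool_pos: [0.4234, 0.0632, 0.0243]
orientation: [[-0.118, 0.993, 0.002], [0.993, 0.118, 0.0], [0.0, 0.002, -1.0]]
force: [-1.4, -0.3, 6.0]
grip_width: 0.16
```

```bash
python3 -m pendant '[[0,0,-0.4,0,0,0],[0,0,-0.8,0,0,0],[0,0,-0.9,0,0,0],[0,0,-0.9,0,0,0],[0,0,-0.9,0,0,0],[0,0,-0.6,0,0,-0.6],[0,0,0,0,0,-1],[0,0,0,0,0,-1],[0,0,0,0,0,-1],[0,0,0,0,0,-1],[0,0,0,0,0,-1],[0,0,0,0,0,-1]]'
python3 -m pendant '[[0,0,0,0,0,-1],[0,0,0,0,0,-1],[0,0,0,0,0,-1],[0,0,0,0,0,-1],[0,0,0,0,0,-1],[0,0,0,0,0,-1],[0,0,0,0,0,-1],[0,0,0,0,0,-1],[0,0,0,0,0,-1],[0,0,0,0,0,0],[0,0,0,0,0,0]]'
python3 -m pendant '[[0,-0.7,0,0,0,0],[0,-0.9,0,0,0,0],[0,-0.9,0,0,0,0],[0,-0.9,0,0,0,0],[0,-0.9,0,0,0,0],[0,-0.9,0,0,0,0],[0,-0.9,0,0,0,0],[0,-0.9,0,0,0,0],[0,-0.9,0,0,0,0],[0,-0.9,0,0,0,0],[0,-0.9,0,0,0,0],[0,0,0,0,0,0]]'
python3 -m pendant '[[0,0,0,0,0,0],[0,0,0,0,0,0]]'
python3 look.py wrist w2 gauge_tip:.1 tray_front:.02 gap:.02 knob_grip:.12; python3 look.py scene s2 tray_front:.02 gap:.02 knob_grip:.12 caster:0
```

```text
time_s: 6.95
tool_pos: [0.4225, 0.0631, 0.1362]
orientation: [[-0.643, 0.766, 0.001], [0.766, 0.643, 0.0], [-0.0, 0.001, -1.0]]
force: [-0.4, 1.0, -0.9]
grip_width: 0.159
time_s: 7.87
tool_pos: [0.4225, 0.0631, 0.1361]
orientation: [[-0.996, 0.094, 0.0], [0.094, 0.996, 0.0], [-0.0, 0.0, -1.0]]
force: [-0.1, -0.3, -0.9]
grip_width: 0.165
time_s: 8.87
tool_pos: [0.4005, -0.1816, 0.1362]
orientation: [[-0.995, 0.097, 0.001], [0.097, 0.995, -0.002], [-0.001, -0.002, -1.0]]
force: [0.4, -0.1, -0.9]
grip_width: 0.16
time_s: 9.03
tool_pos: [0.4001, -0.1781, 0.1358]
orientation: [[-0.996, 0.093, -0.0], [0.093, 0.996, 0.001], [0.0, 0.001, -1.0]]
force: [-0.3, 0.8, -0.5]
grip_width: 0.162
9.0833 [ 0.4002 -0.1778  0.1358] [[-0.996, 0.092, -0.0], [0.092, 0.996, 0.0], [0.0, 0.0, -1.0]] [-24.    5.4 -33.9  50.8   0.  -18.7]
9.3333 [ 0.4004 -0.1778  0.1358] [[-0.996, 0.091, 0.0], [0.091, 0.996, 0.0], [-0.0, 0.0, -1.0]] [-23.9   5.4 -33.9  50.7   0.  -18.8]
tray_front 0.8 (348, 265) [ 0.4425 -0.1772  0.02  ] [ 0.4423 -0.1747  0.0215]
gap 0.77 (380, 228) [ 0.6116 -0.1984  0.02  ] [ 0.6151 -0.1951  0.017 ]
knob_grip 0.69 (382, 200) [ 0.6131 -0.1953  0.12  ] [ 0.6011 -0.1966  0.1287]
caster 0.67 (381, 233) [ 0.6158 -0.2029  0.    ] [ 0.5949 -0.2088  0.0198]
```

View pics/w2.png

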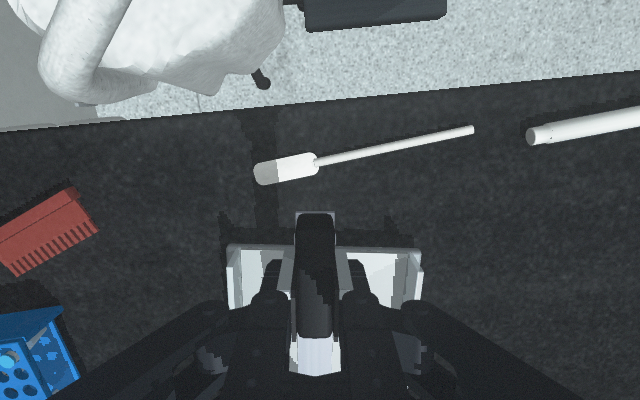

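The wrist view looks down with the picture's top towards the robot. It shows the gauge held at (315,215–340), and the tray front edge near row 247, between columns 228 and 422. I'll fit the caster pose from depth.

Run:
```python
from h import *
for n in ['scene','wrist']:
    p,d,c,R,t=cam(n);P=pts(d,c,R,t).reshape(-1,3); C=p.reshape(-1,3).mean(1); ok=d.reshape(-1)>0
    print(n)
    for lo,hi,xm in ((.014,.027,1),(.038,.052,1),(.08,.094,1),(.122,.140,1)):
        s=ok&(P[:,2]>lo)&(P[:,2]<hi)&(P[:,0]>.40)&(P[:,0]<.70)&(P[:,1]>-.31)&(P[:,1]<-.09)
        if lo<.1: s&=C>110
        Q=P[s]
        if len(Q)<15: print(lo,len(Q));continue
        (cx,cy),(w,h),a=cv2.minAreaRect((Q[:,:2]*1000).astype(np.float32)); 
        print(lo,len(Q),Q.mean(0).round(4),'rect',round(cx,1),round(cy,1),round(w,1),round(h,1),round(a,2))
    np.savez(f'{n}.npz',P=P,p=p,d=d)
    X=P[ok&(C>100)&(P[:,2]>.01)&(P[:,2]<.06)&(P[:,0]<.5)&(P[:,0]>.40)&(P[:,1]>-.28)&(P[:,1]<-.08)]
    if n=='wrist':
        # front edge by y bins
        for y in np.arange(-.26,-.11,.01):
            q=X[(X[:,1]>y)&(X[:,1]<y+.01)]
            if len(q)>5: print(round(y+.005,3),len(q),np.percentile(q[:,0],2).round(4),np.median(q[:,2]).round(4))
p,d,c,R,t=cam('wrist')
for u,v in ((228,245),(422,250)):
    for z in (.02,.046): print(u,z,ray(c,R,t,u,v,z).round(4))
p,d,c,R,t=cam('scene')
im=cv2.resize(p[170:290,310:430],(720,720),interpolation=cv2.INTER_CUBIC)
cv2.imwrite('pics/s2c.png',im[:,:,::-1][:,:,:])
```

```text
scene
0.014 1749 [ 0.52   -0.1989  0.0188] rect 546.0 -191.9 150.8 224.4 79.31
0.038 263 [ 0.5412 -0.2199  0.0439] rect 527.5 -185.3 153.9 187.8 78.38
0.08 289 [ 0.6036 -0.2111  0.086 ] rect 606.9 -204.9 150.1 21.3 82.36
0.122 120 [ 0.5714 -0.1933  0.1297] rect 513.5 -189.1 33.4 228.4 86.02
wrist
0.014 4211 [ 0.4694 -0.1716  0.0208] rect 498.4 -180.8 152.6 117.7 83.09
0.038 786 [ 0.4543 -0.185   0.0448] rect 491.8 -181.4 139.7 103.7 82.97
0.08 0
0.122 1661 [ 0.4119 -0.1799  0.1381] rect 412.3 -180.3 15.4 25.5 86.54
-0.245 996 0.4329 0.0346
-0.235 653 0.4333 0.0208
-0.225 352 0.4342 0.0207
-0.215 142 0.4355 0.0207
-0.205 45 0.436 0.0204
-0.155 96 0.4425 0.0206
-0.145 297 0.4436 0.0206
-0.135 623 0.4453 0.0207
-0.125 717 0.4465 0.0207
-0.115 991 0.4476 0.0222
-0.105 265 0.4488 0.0361
228 0.02 [ 0.429  -0.2487  0.02  ]
228 0.046 [ 0.4177 -0.2405  0.046 ]
422 0.02 [ 0.4468 -0.0996  0.02  ]
422 0.046 [ 0.4335 -0.1073  0.046 ]
```

```bash
python3 -c "
import cv2;i=cv2.imread('pics/s2c.png');cv2.imwrite('pics/s2d.png',cv2.resize(i,(600,600)))"
```

```text
(no output)
```

View pics/s2d.png

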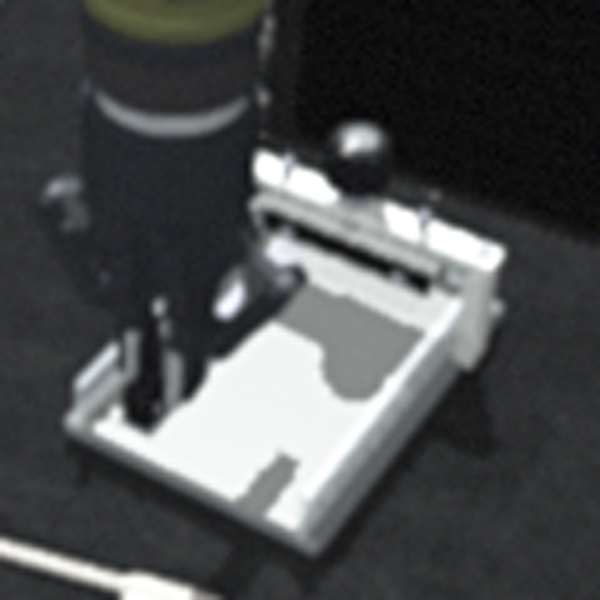

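```bash
python3 -m pendant '[[0,0.3,0,0,0,0.34],[0,0,0.8,0,0,0],[0,0,0.8,0,0,0],[0,0,0.8,0,0,0],[0,0,0.6,0,0,0],[0,0,0.4,0,0,0],[0,0,0,0,0,0],[0,0,0,0,0,0],[0,0,0,0,0,0]]'
python3 -m pendant '[[0,0,0.04,0,0,0],[0,0,0,0,0,0],[0,0,0,0,0,0]]'
python3 -m pendant '[[0,0,0.04,0,0,0],[0,0,0,0,0,0],[0,0,0,0,0,0]]'
python3 look.py scene s3 gauge_tip:.02 gauge:.02
```

```text
time_s: 10.48
tool_pos: [0.4015, -0.1712, 0.0514]
orientation: [[-0.993, 0.121, 0.001], [0.121, 0.993, -0.0], [-0.001, -0.0, -1.0]]
force: [0.1, -0.1, -1.1]
grip_width: 0.165
time_s: 10.73
tool_pos: [0.4015, -0.1712, 0.0503]
orientation: [[-0.993, 0.121, 0.001], [0.121, 0.993, -0.0], [-0.001, -0.0, -1.0]]
force: [0.5, 0.1, -0.7]
grip_width: 0.159
time_s: 10.98
tool_pos: [0.401, -0.1709, 0.0489]
orientation: [[-0.993, 0.121, 0.0], [0.121, 0.993, 0.0], [-0.0, 0.0, -1.0]]
force: [-0.5, 0.1, -0.6]
grip_width: 0.166
11.0333 [ 0.401  -0.171   0.0489] [[-0.993, 0.121, 0.0], [0.121, 0.993, -0.0], [-0.0, -0.0, -1.0]] [-23.1  11.4 -40.3  38.3   0.  -16.1]
gauge_tip 0.74 (368, 243) [ 0.5395 -0.1936  0.02  ] [ 0.5432 -0.1911  0.0173]
gauge 0.56 (338, 274) [ 0.4016 -0.1688  0.02  ] [ 0.3806 -0.176   0.0455]
```

```bash
for i in 1; do python3 -m pendant '[[0,0,0.06,0,0,0],[0,0,0.06,0,0,0],[0,0,0,0,0,0],[0,0,0,0,0,0]]' | egrep 'pos|force'; done
python3 -m pendant '[[0,0,0.04,0,0,0],[0,0,0,0,0,0],[0,0,0,0,0,0]]'| egrep 'pos|force'
python3 -m pendant '[[0,0,0.03,0,0,0],[0,0,0,0,0,0],[0,0,0,0,0,0]]'| egrep 'pos|force'
```

```text
tool_pos: [0.4008, -0.1709, 0.0456]
force: [-0.1, 0.2, -0.5]
tool_pos: [0.401, -0.1709, 0.0448]
force: [-0.1, 0.4, -0.6]
tool_pos: [0.4011, -0.171, 0.0442]
force: [-0.7, -0.0, 1.0]
```

```bash
python3 -m pendant '[[0,0,0.02,0,0,0],[0,0,0,0,0,0],[0,0,0,0,0,0]]'| egrep 'pos|force'
python3 -c "
from station import env;s=env.sense();print(s['force'],s['torque'])"
```

```text
tool_pos: [0.4011, -0.171, 0.044]
force: [-3.0, 0.9, 6.5]
[-2.96706176  0.86334911  6.46731421] [ 0.14631714  0.32139869 -0.02992662]
```

```bash
python3 -m pendant '[[0,0,-0.03,0,0,0],[-0.4,0,0,0,0,0],[-0.6,0,0,0,0,0],[-0.6,0,0,0,0,0],[-0.6,0,0,0,0,0],[-0.4,0,0,0,0,0],[0,0,0,0,0,0],[0,0,0,0,0,0]]'| egrep 'pos|force'
python3 look.py scene s4 gauge_tip:.02 gap:.02
python3 - <<'E'
import cv2
i=cv2.imread('pics/s4.png')[170:290,310:430];cv2.imwrite('pics/s4c.png',cv2.resize(i,(600,600),interpolation=cv2.INTER_CUBIC))
E
```

```text
tool_pos: [0.4666, -0.179, 0.0443]
force: [2.0, -0.8, 2.4]
12.9333 [ 0.4659 -0.1788  0.0443] [[-0.993, 0.121, 0.0], [0.121, 0.993, -0.0], [-0.001, -0.0, -1.0]] [-21.   17.6 -32.5  39.9   0.  -14.1]
gauge_tip 0.45 (378, 233) [ 0.5913 -0.2015  0.02  ] [ 0.5935 -0.2002  0.0211]
gap 0.69 (380, 227) [ 0.6178 -0.1954  0.02  ] [ 0.6097 -0.1962  0.0293]
```

View pics/s4c.png

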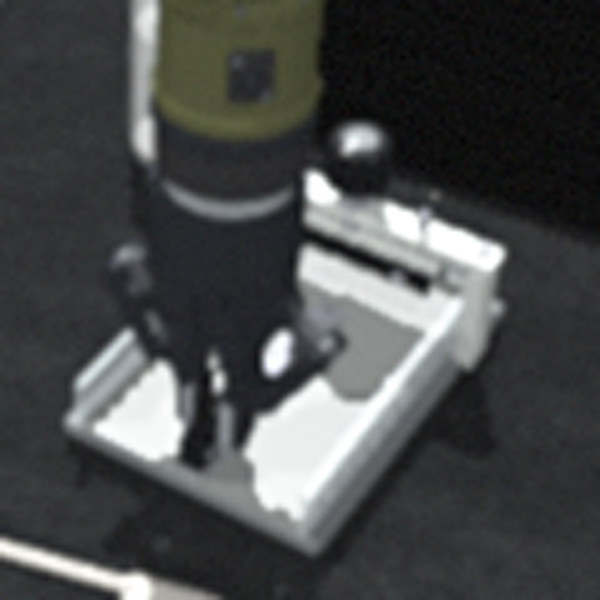

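The gauge is in the tray with its tip near crop (335,340), heading for the middle of the comb. It's touching lightly and I'll slide on.

```bash
python3 -m pendant '[[0,0,-0.012,0,0,0],[-0.2,0,0,0,0,0],[-0.2,0,0,0,0,0],[-0.2,0,0,0,0,0],[0,0,0,0,0,0],[0,0,0,0,0,0]]'| egrep 'pos|force'
python3 -m pendant '[[-0.2,0,0,0,0,0],[-0.2,0,0,0,0,0],[-0.2,0,0,0,0,0],[-0.2,0,0,0,0,0],[-0.2,0,0,0,0,0],[-0.2,0,0,0,0,0],[0,0,0,0,0,0],[0,0,0,0,0,0]]'| egrep 'pos|force'
python3 look.py scene s5 gauge:.02 gap:.02
```

```text
tool_pos: [0.4807, -0.1807, 0.0444]
force: [0.5, 0.2, -1.3]
tool_pos: [0.5105, -0.1843, 0.0445]
force: [-0.9, 0.0, -1.5]
14.25 [ 0.5101 -0.1842  0.0444] [[-0.993, 0.121, -0.0], [0.121, 0.993, 0.0], [0.0, 0.0, -1.0]] [-19.9  21.6 -26.5  41.9  -0.  -12.9]
gauge 0.4 (360, 248) [ 0.5105 -0.1804  0.02  ] [ 0.4884 -0.1868  0.0441]
gap 0.7 (380, 229) [ 0.6097 -0.2013  0.02  ] [ 0.4989 -0.2342  0.122 ]
```

```bash
python3 -m pendant '[[0,0,-0.05,0,0,0],[0,0,0,0,0,0],[0,0,0,0,0,0]]'| egrep 'pos|force'
for k in 1 2; do python3 -m pendant '[[0,0,-0.02,0,0,0],[0,0,0,0,0,0],[0,0,0,0,0,0]]'| egrep 'pos|force'; done; python3 -c "
from station import env;s=env.sense();print(s['force'],s['torque'])"
```

```text
tool_pos: [0.5101, -0.1843, 0.046]
force: [0.3, -1.1, -0.8]
tool_pos: [0.5102, -0.1843, 0.0464]
force: [0.7, -0.0, -0.9]
tool_pos: [0.5101, -0.1843, 0.0468]
force: [-0.5, 0.3, -1.3]
[-0.54299697  0.34698144 -1.342188  ] [-0.04678202  0.09252453 -0.00059032]
```

```bash
for k in 1 2 3; do python3 -m pendant '[[0,0,-0.016,0,0,0],[0,0,0,0,0,0],[0,0,0,0,0,0]]'| egrep 'pos|force';python3 -c "
from station import env;s=env.sense();print(s['torque'])"; done
```

```text
tool_pos: [0.5101, -0.1843, 0.0472]
force: [-0.6, -0.3, -1.0]
[-0.01218754  0.12432078  0.0121803 ]
tool_pos: [0.5101, -0.1842, 0.0475]
force: [-0.2, -0.6, -3.1]
[ 0.00803748  0.07339994 -0.01572307]
tool_pos: [0.5101, -0.1842, 0.0479]
force: [0.3, 0.0, -4.7]
[-0.00970706  0.11000321 -0.02749354]
```

Comb touched the leaf at TCP z≈47.2 mm and floor at ≈44.3 mm, so the teeth stand about 5.9 mm up. That means roughly 55° of knob turn. Now I'll set the gauge down, release it and rise.

```bash
python3 -m pendant '[[0,0,0.05,0,0,0],[0,0,0.05,0,0,0],[0,0,0.044,0,0,0],[0,0,0,0,0,0],[0,0,0,0,0,0]]'| egrep 'pos|force'
python3 -m pendant '[[0,0,0,0,0,0],[0,0,0,0,0,0],[0,0,0,0,0,0],[0,0,0,0,0,0],[0,0,0,0,0,0],[0,0,0,0,0,0]]' 0.5| egrep 'pos|force|grip'
python3 -m pendant '[[0,0,-0.3,0,0,0],[0,0,-0.6,0,0,0],[0,0,-0.9,0,0,0],[0,0,-0.9,0,0,0],[0,0,-0.9,0,0,0],[0,0,-0.9,0,0,0],[0,0,-0.9,0,0,0],[0,0,-0.9,0,0,0],[0,0,-0.9,0,0,0],[0,0,0,0,0,0]]'| egrep 'pos|force|grip'
python3 look.py wrist w6 gauge:.02 gap:.02 knob_grip:.12 gauge_tip:.02
python3 look.py scene s6 knob_grip:.12 gauge:.02
```

```text
tool_pos: [0.5103, -0.1843, 0.0446]
force: [0.3, 0.2, -1.2]
tool_pos: [0.5102, -0.1843, 0.0445]
force: [-0.1, -0.3, 0.0]
grip_width: 0.5
tool_pos: [0.5125, -0.1851, 0.2298]
force: [1.4, 0.6, 0.1]
grip_width: 0.504
17.65 [ 0.5118 -0.1849  0.2277] [[-0.993, 0.121, 0.005], [0.121, 0.993, -0.002], [-0.005, -0.001, -1.0]] [-19.9  12.2 -12.9  64.5  -0.  -12.9]
gauge 0.89 (316, 170) [ 0.5107 -0.1849  0.02  ] [ 0.5046 -0.1848  0.0464]
gap 0.58 (318, 260) [ 0.611  -0.1941  0.02  ] [ 0.6082 -0.194   0.0242]
knob_grip 0.49 (106, 256) [ 0.5354 -0.3489  0.12  ] [ 0.5674 -0.4038  0.0454]
17.9 [ 0.5094 -0.184   0.2234] [[-0.993, 0.121, -0.002], [0.121, 0.993, 0.001], [0.002, 0.0, -1.0]] [-19.9  12.5 -13.2  64.4   0.  -12.9]
knob_grip 0.6 (378, 228) [ 0.5025 -0.2267  0.12  ] [ 0.6075 -0.1913  0.0253]
gauge 0.56 (359, 250) [ 0.5027 -0.1805  0.02  ] [ 0.4852 -0.1857  0.0391]
```

View pics/w6.png

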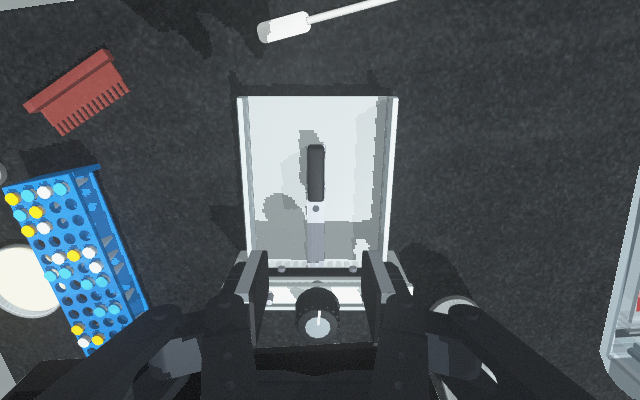

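The wrist view shows the gauge lying under the comb (grip at (316,172), leaf straight), and the knob top with its white pointer at about (318,323). A fresh frame will give exact values.

Run:
```python
from h import *
p,d,c,R,t=cam('wrist');P=pts(d,c,R,t); s=env.sense();print(s['tool_pos'],np.round(s['orientation'],4).tolist())
m=np.zeros(d.shape,bool);m[270:350,285:352]=1
k=m&(d>0)&(P[:,:,2]>.124)&(P[:,:,2]<.136)
Q=P[k];print(k.sum(),Q.mean(0).round(4));n,l,st,ce=cv2.connectedComponentsWithStats(k.astype(np.uint8));print(st,ce)
i=1+np.argmax(st[1:,4]);v,u=np.nonzero(l==i);print('circle',cv2.minEnclosingCircle(np.c_[u,v].astype(np.float32)))
(cx,cy),r=cv2.minEnclosingCircle((P[l==i][:,:2]*1000).astype(np.float32));print(cx,cy,r)
b=(d>0)&(P[:,:,2]>.084)&(P[:,:,2]<.092)&(abs(P[:,:,0]-.61)<.05)&(abs(P[:,:,1]+.195)<.1)&(p.mean(2)>120)
Q=P[b];print('beam',b.sum(),Q.mean(0).round(4),cv2.minAreaRect((Q[:,:2]*1000).astype(np.float32)))
q=P[150:195,310:322].reshape(-1,3);q=q[q[:,2]>.035];print('grip',q.mean(0).round(4),q[:,0].min(),q[:,0].max(),cv2.minAreaRect((q[:,:2]*1000).astype(np.float32)))
lf=(np.abs(P[:,:,2]-.023)<.003);
r=env.pinpoint('wrist','gauge_tip');print(r[:1])
print('expected tip px',proj(c,R,t,[.6413,-.2001,.02]))
```

```text
[ 0.50970222 -0.18406373  0.22359648] [[-0.9927, 0.121, -0.0015], [0.121, 0.9927, 0.0006], [0.0016, 0.0004, -1.0]]
1423 [ 0.6047 -0.195   0.1311]
[[     0      0    640    400 254577]
 [   293    311     47     39   1423]] [[319.51925351 198.76154955]
 [316.05551651 331.60997892]]
circle ((315.9342041015625, 332.243408203125), 23.099374771118164)
608.3325805664062 -195.4949951171875 18.020179748535156
beam 1328 [ 0.6062 -0.196   0.0882] ((611.330078125, -174.4575653076172), (128.33546447753906, 19.765642166137695), 83.08589172363281)
grip [ 0.5014 -0.1828  0.0476] 0.43275910015315694 0.521761125315436 ((477.0144348144531, -179.8067169189453), (10.15084171295166, 88.92251586914062), 83.05805206298828)
[]
expected tip px (np.float64(314.9947375912985), np.float64(292.8320072124098))
```

```bash
python3 - <<'E'
from h import *
p,d,c,R,t=cam('scene');P=pts(d,c,R,t)
k=(d>0)&(p.mean(2)<60)&(P[:,:,2]>.06)&(P[:,:,2]<.25)&(P[:,:,1]<-.15)&(P[:,:,1]>-.4)&(P[:,:,0]>.63)
Q=P[k];print(len(Q),np.percentile(Q[:,0],[1,5,25,50]).round(3))
E
python3 -m pendant '[[-0.6,0,0,0,0,0],[-0.8,0,0,0,0,0],[-0.8,0,0,0,0,0],[-0.8,0.02,0,0,0,0],[-0.6,0,0,0,0,0],[-0.38,0,0,0,0,0],[0,0,0,0,0,0],[0,0,0,0,0,0],[0,0,0,0,0,0]]' 0.6 40| egrep 'pos|force|grip'
```

```text
5023 [0.711 0.713 0.716 0.719]
tool_pos: [0.6083, -0.1957, 0.2241]
force: [-0.5, -0.5, -0.6]
grip_width: 0.605
```

```bash
python3 -m pendant '[[0,0,0.6,0,0,0],[0,0,0.8,0,0,0],[0,0,0.8,0,0,0],[0,0,0.7,0,0,0],[0,0,0.5,0,0,0],[0,0,0.3,0,0,0],[0,0,0.18,0,0,0],[0,0,0,0,0,0],[0,0,0,0,0,0]]'| egrep 'pos|force|grip'
python3 -m pendant '[[0,0,0,0,0,0],[0,0,0,0,0,0],[0,0,0,0,0,0],[0,0,0,0,0,0],[0,0,0,0,0,0]]' 0 40| egrep 'pos|force|grip'
```

```text
tool_pos: [0.6091, -0.1959, 0.1282]
force: [-0.0, 0.1, 0.1]
grip_width: 0.597
tool_pos: [0.6098, -0.1951, 0.129]
force: [-1.3, 3.4, 6.1]
grip_width: 0.362
```

```bash
python3 -m pendant '[[0,0,0,0,0,0.5],[0,0,0,0,0,0.9],[0,0,0,0,0,1],[0,0,0,0,0,1],[0,0,0,0,0,1],[0,0,0,0,0,1],[0,0,0,0,0,1],[0,0,0,0,0,1],[0,0,0,0,0,1],[0,0,0,0,0,1],[0,0,0,0,0,0.6],[0,0,0,0,0,0]]'
python3 -m pendant '[[0,0,0,0,0,0],[0,0,0,0,0,0]]'
python3 -c "
from station import env;s=env.sense();print(s['force'],s['torque'],s['joint_pos'])"
```

```text
time_s: 21.07
tool_pos: [0.6099, -0.1951, 0.129]
orientation: [[-0.544, 0.839, 0.002], [0.839, 0.544, 0.001], [-0.0, 0.002, -1.0]]
force: [-1.4, 3.5, 6.0]
grip_width: 0.375
time_s: 21.23
tool_pos: [0.6098, -0.1951, 0.129]
orientation: [[-0.546, 0.838, 0.002], [0.838, 0.546, 0.001], [-0.0, 0.002, -1.0]]
force: [-1.7, 4.7, 6.3]
grip_width: 0.37
[-1.72470414  4.6710177   6.29021023] [ 0.75226782  0.25566219 -0.07519495] [-17.79092739  25.99350107  -7.02082287  56.88867116   0.09261506
  39.13220328]
```

```bash
python3 -m pendant '[[0,0,0,0,0,0.6],[0,0,0,0,0,0.5],[0,0,0,0,0,0],[0,0,0,0,0,0]]'|grep -A1 orie
python3 -m pendant '[[0,0,0,0,0,0],[0,0,0,0,0,0],[0,0,0,0,0,0],[0,0,0,0,0,0]]' 0.6| egrep 'pos|force|grip'
python3 -m pendant '[[0,0,-0.3,0,0,0],[0,0,-0.7,0,0,0],[0,0,-0.9,0,0,0],[0,0,-0.9,0,0,-0.1],[0,0,-0.8,0,0,-1],[0,0,-0.3,0,0,-1],[0,0,0,0,0,-1],[0,0,0,0,0,-1],[0,0,0,0,0,-1],[0,0,0,0,0,-1],[0,0,0,0,0,-1],[0,0,0,0,0,-1]]'| egrep 'pos|force|grip'
python3 -m pendant '[[0.3,0,0,0,0,-1],[0.6,0,0,0,0,-1],[0.8,0,0,0,0,-1],[0.9,0,0,0,0,0],[0.8,0,0,0,0,0],[0.6,0,0,0,0,0],[0,0,0,0,0,0],[0,0,0,0,0,0],[0,0,0,0,0,0]]' 0.5
python3 look.py wrist w7 gauge:.02 gap:.02
```

```text
orientation: [[-0.463, 0.886, 0.002], [0.886, 0.463, 0.001], [-0.0, 0.002, -1.0]]
force: [-0.6, 3.2, 6.5]
tool_pos: [0.609, -0.196, 0.1274]
force: [0.9, 0.5, 0.4]
grip_width: 0.595
tool_pos: [0.6091, -0.196, 0.2255]
force: [0.0, 0.2, 0.4]
grip_width: 0.598
time_s: 23.65
tool_pos: [0.512, -0.1778, 0.2255]
orientation: [[-0.993, 0.121, 0.001], [0.121, 0.993, -0.0], [-0.001, -0.0, -1.0]]
force: [1.0, 0.7, 0.2]
grip_width: 0.495
23.7 [ 0.5121 -0.1778  0.2253] [[-0.993, 0.121, 0.001], [0.121, 0.993, -0.0], [-0.001, -0.0, -1.0]] [-19.1  12.3 -13.2  64.5   0.  -12.2]
gauge 0.6 (306, 175) [ 0.5118 -0.1866  0.02  ] [ 0.5048 -0.1856  0.0469]
gap 0.6 (310, 263) [ 0.6092 -0.1959  0.02  ] [ 0.6069 -0.1961  0.0233]
```

View pics/w7.png

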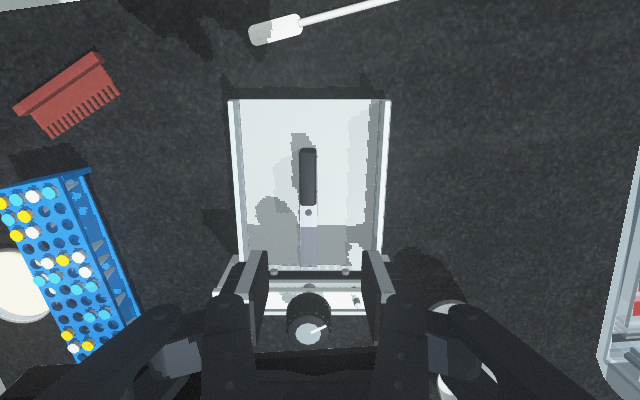

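The knob pointer has turned by about 55–60° and the gauge lies as before. I'll go back to the gauge.

```bash
python3 -m pendant '[[0.04,-0.27,0,0,0,0],[0,0,0.8,0,0,0],[0,0,0.9,0,0,0],[0,0,0.9,0,0,0],[0,0,0.9,0,0,0],[0,0,0.9,0,0,0],[0,0,0.9,0,0,0],[0,0,0.8,0,0,0],[0,0,0.6,0,0,0],[0,0,0.4,0,0,0],[0,0,0.1,0,0,0],[0,0,0,0,0,0]]'| egrep 'pos|force|grip'
python3 -m pendant '[[0,0,0,0,0,0],[0,0,0,0,0,0],[0,0,0,0,0,0],[0,0,0,0,0,0],[0,0,0,0,0,0],[0,0,0,0,0,0]]' 0 60| egrep 'pos|force|grip'
python3 -c "
from station import env;s=env.sense();print(s['force'],s['torque'])"
```

```text
tool_pos: [0.509, -0.1842, 0.0444]
force: [-0.6, -0.4, 0.0]
grip_width: 0.496
tool_pos: [0.5103, -0.1845, 0.0463]
force: [-1.6, 0.3, 6.2]
grip_width: 0.17
[-1.61340635  0.33425748  6.21459569] [0.11112787 0.23119662 0.07124467]
```

```bash
python3 -m pendant '[[0,0,-0.03,0,0,0],[0,0,0,0,0,0],[0,0,0,0,0,0]]'| egrep 'pos|force|grip'
python3 -m pendant '[[0,0,-0.02,0,0,0],[0,0,0,0,0,0],[0,0,0,0,0,0]]'| egrep 'pos|force|grip'
python3 -c "
from station import env;s=env.sense();print(s['force'],s['torque'])"
```

```text
tool_pos: [0.5103, -0.1844, 0.0463]
force: [2.3, 0.4, 2.3]
grip_width: 0.168
tool_pos: [0.5101, -0.1843, 0.0463]
force: [5.2, -0.7, -1.3]
grip_width: 0.17
[ 5.2141005  -0.73147949 -1.2979812 ] [-0.23904164 -1.07091403 -0.02764332]
```

```bash
for k in 1 2 3 4; do python3 -m pendant '[[0.02,0,0,0,0,0],[0.02,0,0,0,0,0]]'| egrep 'pos|force'; done
python3 -c "
from station import env;s=env.sense();print(s['force'],s['torque'])"
```

```text
tool_pos: [0.5097, -0.1843, 0.0465]
force: [6.2, -1.7, -3.2]
tool_pos: [0.5087, -0.1841, 0.0464]
force: [6.8, -1.3, -2.8]
tool_pos: [0.5078, -0.184, 0.0465]
force: [7.7, -0.7, -3.1]
tool_pos: [0.5067, -0.1839, 0.0464]
force: [6.2, -0.8, -3.4]
[ 6.22921933 -0.78041646 -3.4363364 ] [-0.19768262 -1.40837372 -0.01094298]
```

```bash
python3 -m pendant '[[0,0,0.024,0,0,0],[0.02,0,0,0,0,0],[0.02,0,0,0,0,0]]'| egrep 'pos|force'
python3 -m pendant '[[0.02,0,0,0,0,0],[0.02,0,0,0,0,0]]'| egrep 'pos|force'
python3 -c "
from station import env;s=env.sense();print(s['force'],s['torque'])"
```

```text
tool_pos: [0.5063, -0.1838, 0.0463]
force: [6.6, 0.1, -0.8]
tool_pos: [0.5054, -0.1837, 0.0463]
force: [7.5, -1.1, -1.8]
[ 7.50668594 -1.14213466 -1.75357962] [-2.01091275e-01 -1.54668599e+00 -9.18853501e-04]
```

The drag is about 7 N, which means a nip of about 11 N: too tight. I'll release the gauge and back the knob off about 9°.

```bash
python3 -m pendant '[[0,0,0,0,0,0],[0,0,0,0,0,0],[0,0,0,0,0,0],[0,0,0,0,0,0],[0,0,0,0,0,0]]' 0.6| egrep 'pos|force|grip'
python3 -m pendant '[[0,0,-0.4,0,0,0],[0,0,-0.8,0,0,0],[0,0,-0.9,0,0,0],[0,0,-0.9,0,0,0],[0,0,-0.9,0,0,0],[0,0,-0.9,0,0,0],[0,0,-0.7,0,0,0],[-0.6,0,-0.3,0,0,0],[0,0,0,0,0,0],[0,0,0,0,0,0]]'| egrep 'pos|force|grip'
python3 -m pendant '[[-0.6,0,0,0,0,0],[-0.8,0,0,0,0,0],[-0.8,0,0,0,0,0],[-0.7,0,0,0,0,0],[-0.4,0,0,0,0,0],[-0.2,0,0,0,0,0],[0,0,0,0,0,0],[0,0,0,0,0,0],[0,0,0,0,0,0]]'|egrep 'pos|force|time'
```

```text
tool_pos: [0.5026, -0.1832, 0.0453]
force: [-0.6, 0.3, -0.3]
grip_width: 0.598
tool_pos: [0.5186, -0.1854, 0.1914]
force: [-0.2, -0.3, -0.0]
grip_width: 0.593
time_s: 28.88
tool_pos: [0.6038, -0.1956, 0.1902]
force: [-0.2, 0.6, -0.6]
```

```bash
python3 -m pendant '[[-0.21,0,0.3,0,0,0],[0,0,0.7,0,0,0],[0,0,0.7,0,0,0],[0,0,0.5,0,0,0],[0,0,0.25,0,0,0],[0,0,0,0,0,0],[0,0,0,0,0,0]]'| egrep 'pos|force|grip'
python3 -m pendant '[[0,0,0,0,0,0],[0,0,0,0,0,0],[0,0,0,0,0,0],[0,0,0,0,0,0],[0,0,0,0,0,0]]' 0 40| egrep -A1 'pos|force|grip'
python3 -m pendant '[[0,0,0,0,0,-0.9],[0,0,0,0,0,-0.9],[0,0,0,0,0,0],[0,0,0,0,0,0],[0,0,0,0,0,0]]'|egrep -A1 'pos|force|grip'
python3 -c "
from station import env;s=env.sense();print(s['force'],s['torque'])"
```

```text
tool_pos: [0.6101, -0.1964, 0.1293]
force: [0.3, -0.7, -0.1]
grip_width: 0.601
tool_pos: [0.6112, -0.1953, 0.1309]
orientation: [[-0.993, 0.12, 0.002], [0.12, 0.993, 0.002], [-0.002, 0.002, -1.0]]
force: [-1.4, 4.7, 4.7]
grip_width: 0.367
tool_pos: [0.6111, -0.1951, 0.1309]
orientation: [[-0.999, -0.037, 0.002], [-0.037, 0.999, 0.002], [-0.002, 0.002, -1.0]]
force: [-0.7, 6.2, 6.0]
grip_width: 0.367
[-0.73503307  6.20230603  6.0222976 ] [1.25687624 0.22388224 0.04349722]
```

```bash
python3 -m pendant '[[0,0,0,0,0,0],[0,0,0,0,0,0],[0,0,0,0,0,0],[0,0,0,0,0,0]]' 0.55| egrep 'pos|force|grip'
python3 -m pendant '[[0,0,-0.4,0,0,0],[0,0,-0.8,0,0,0],[0,0,-0.8,0,0,0],[0,0,-0.4,0,0,0.9],[0,0,0,0,0,0.9],[0.6,0,0,0,0,0],[0.8,0,0,0,0,0],[0.8,0,0,0,0,0],[0.8,0,0,0,0,0],[0.6,0,0,0,0,0],[0.4,0,0,0,0,0],[0,0,0,0,0,0]]' | egrep 'pos|force|grip'
python3 -m pendant '[[0,0,0,0,0,0],[0,0,0,0,0,0],[0,0,0,0,0,0]]'
python3 look.py wrist w8 gauge:.02 gap:.02
```

```text
tool_pos: [0.6104, -0.1968, 0.1295]
force: [-0.0, 0.1, -0.5]
grip_width: 0.551
tool_pos: [0.5095, -0.1843, 0.1901]
force: [-0.1, 0.5, -0.2]
grip_width: 0.553
time_s: 31.88
tool_pos: [0.512, -0.1845, 0.1895]
orientation: [[-0.993, 0.121, 0.001], [0.121, 0.993, -0.0], [-0.001, -0.0, -1.0]]
force: [-0.6, 0.5, 0.2]
grip_width: 0.548
31.9333 [ 0.5119 -0.1845  0.1893] [[-0.993, 0.121, 0.0], [0.121, 0.993, -0.0], [-0.0, -0.0, -1.0]] [-19.8  13.8 -16.1  60.1   0.  -12.9]
gauge 0.81 (316, 176) [ 0.5051 -0.1831  0.02  ] [ 0.4981 -0.1824  0.0473]
gap 0.91 (317, 280) [ 0.6087 -0.1949  0.02  ] [ 0.6055 -0.1951  0.0238]
```

```bash
python3 -m pendant '[[0.27,0,0.4,0,0,0],[0,0,0.8,0,0,0],[0,0,0.9,0,0,0],[0,0,0.9,0,0,0],[0,0,0.9,0,0,0],[0,0,0.8,0,0,0],[0,0,0.6,0,0,0],[0,0,0.4,0,0,0],[0,0,0.06,0,0,0],[0,0,0,0,0,0],[0,0,0,0,0,0]]'| egrep 'pos|force|grip'
python3 -m pendant '[[0,0,0,0,0,0],[0,0,0,0,0,0],[0,0,0,0,0,0],[0,0,0,0,0,0],[0,0,0,0,0,0]]' 0 60| egrep 'pos|force|grip'
python3 -m pendant '[[0,0,-0.03,0,0,0],[0,0,0,0,0,0],[0,0,0,0,0,0]]'| egrep 'pos|force|grip'
```

```text
tool_pos: [0.505, -0.1838, 0.0461]
force: [0.3, -0.2, 0.2]
grip_width: 0.552
tool_pos: [0.5051, -0.1838, 0.0465]
force: [-1.5, 0.7, 6.5]
grip_width: 0.17
tool_pos: [0.5051, -0.1837, 0.0465]
force: [2.1, 0.1, 2.2]
grip_width: 0.171
```

```bash
python3 -m pendant '[[0.01,0,-0.018,0,0,0],[0.02,0,0,0,0,0],[0.02,0,0,0,0,0]]'| egrep 'pos|force|grip'
for k in 1 2; do python3 -m pendant '[[0.02,0,0,0,0,0],[0.02,0,0,0,0,0]]'| egrep 'pos|force'; done
```

```text
tool_pos: [0.5035, -0.1835, 0.0466]
force: [4.0, -0.3, -1.3]
grip_width: 0.169
tool_pos: [0.5023, -0.1833, 0.0466]
force: [3.3, -0.9, -1.6]
tool_pos: [0.5012, -0.1831, 0.0466]
force: [4.0, 0.3, -1.4]
```

Drag is now about 3.8 N, so the nip is about 6 N and inside the target. I'll draw it out slowly.

```bash
python3 -m pendant '[[0.04,0,0,0,0,0],[0.04,0,0,0,0,0],[0.04,0,0,0,0,0],[0.04,0,0,0,0,0],[0.04,0,0,0,0,0],[0.04,0,0,0,0,0]]'| egrep 'pos|force'
python3 -m pendant '[[0.05,0,0,0,0,0],[0.05,0,0,0,0,0],[0.05,0,0,0,0,0],[0.05,0,0,0,0,0]]'| egrep 'pos|force'
python3 -m pendant '[[0.05,0,0,0,0,0],[0.05,0,0,0,0,0],[0.05,0,0,0,0,0],[0.05,0,0,0,0,0]]'| egrep 'pos|force'
python3 -m pendant '[[0.1,0,0,0,0,0],[0.1,0,0,0,0,0],[0.1,0,0,0,0,0],[0.1,0,0,0,0,0],[0.1,0,0,0,0,0],[0.1,0,0,0,0,0],[0.1,0,0,0,0,0],[0.1,0,0,0,0,0]]'| egrep 'time|pos|force'
```

```text
tool_pos: [0.4951, -0.1824, 0.0466]
force: [4.8, -0.6, -0.8]
tool_pos: [0.4901, -0.1818, 0.0466]
force: [3.4, -0.8, -1.4]
tool_pos: [0.4846, -0.1811, 0.0465]
force: [1.8, -0.7, 1.9]
time_s: 36.03
tool_pos: [0.4649, -0.1787, 0.0465]
force: [1.3, -0.0, 1.9]
```

```bash
python3 -m pendant '[[0.3,0,0,0,0,0],[0.5,0,0,0,0,0],[0.5,0,0,0,0,0],[0.3,0,0,0,0,0],[0,0,-0.4,0,0,0],[0,0,-0.8,0,0,0],[0,0,-0.8,0,0,0],[0,0,-0.8,0,0,0],[0,0,-0.6,0,0,0],[0,0,-0.2,0,0,0],[0,0,0,0,0,0]]'| egrep 'time|pos|force'
python3 -m pendant '[[0,0.4,0,0,0,0],[0,0.8,0,0,0,0],[0.1,0.9,0,0,0,0],[0.1,0.9,0,0,0,0],[0.1,0.9,0,0,0,0],[0.1,0.9,0,0,0,0],[0.1,0.9,0,0,0,0],[0,0.9,0,0,0,0],[0,0.9,0,0,0,0],[0,0.9,0,0,0,0],[0,0.4,0,0,0,0],[0,0.2,0,0,0,0]]'| egrep 'time|pos|force'
python3 -m pendant '[[0,0,0,0,0,0.6],[0,0,0,0,0,1],[0,0,0,0,0,1],[0,0,0,0,0,1],[0,0,0,0,0,1],[0,0,0,0,0,1],[0,0,0,0,0,1],[0,0,0,0,0,1],[0,0,0,0,0,1],[0,0,0,0,0,1],[0,0,0,0,0,1],[0,0,0,0,0,1]]'| egrep 'time|pos|force'
python3 -m pendant '[[0,0,0,0,0,1],[0,0,0,0,0,1],[0,0,0,0,0,1],[0,0,0,0,0,0.5],[0,0,0,0,0,0],[0,0,0,0,0,0],[0,0,0,0,0,0]]'
python3 look.py wrist w9 pen:0
python3 look.py scene s9 gauge:.1 pen:0
```

```text
time_s: 36.95
tool_pos: [0.4266, -0.1743, 0.138]
force: [0.2, -0.4, -1.2]
time_s: 37.95
tool_pos: [0.4395, 0.0524, 0.1354]
force: [-0.0, -0.6, -0.2]
time_s: 38.95
tool_pos: [0.4397, 0.0502, 0.1359]
force: [0.3, -0.2, -0.0]
time_s: 39.53
tool_pos: [0.4401, 0.0506, 0.1362]
orientation: [[-0.132, 0.991, -0.001], [0.991, 0.132, -0.0], [-0.0, -0.001, -1.0]]
force: [0.1, 0.4, -1.2]
grip_width: 0.17
39.5833 [0.4402 0.0507 0.1363] [[-0.132, 0.991, -0.001], [0.991, 0.132, -0.0], [-0.0, -0.001, -1.0]] [  6.6   5.9 -33.2  50.9  -0.   89. ]
pen 0.64 (219, 187) [0.3634 0.0452 0.    ] [0.3666 0.0502 0.0144]
39.6833 [0.4404 0.0508 0.1364] [[-0.132, 0.991, -0.0], [0.991, 0.132, -0.0], [-0.0, -0.0, -1.0]] [  6.6   5.9 -33.2  50.9  -0.   89. ]
gauge 0.82 (268, 210) [0.4551 0.0689 0.1   ] [0.4199 0.0425 0.1356]
pen 0.64 (458, 268) [ 0.581  -0.4298  0.    ] [ 0.5337 -0.4304  0.0476]
```

View pics/w9.png

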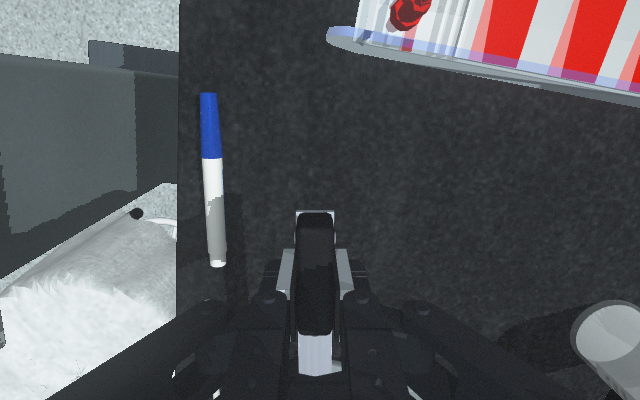

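Pen is 74 mm away and the bench below is free, but the tip would come within about 10 mm of the caster. I'll shift 30 mm away and lower.

```bash
python3 -m pendant '[[0.6,0,0,0,0,0],[0.6,0,0,0,0,0],[0,0,0.5,0,0,0],[0,0,0.8,0,0,0],[0,0,0.9,0,0,0],[0,0,0.9,0,0,0],[0,0,0.7,0,0,0],[0,0,0.4,0,0,0],[0,0,0.05,0,0,0],[0,0,0,0,0,0],[0,0,0,0,0,0]]'| egrep 'time|pos|force'
python3 -m pendant '[[0,0,0.05,0,0,0],[0,0,0,0,0,0],[0,0,0,0,0,0]]'| egrep 'time|pos|force'
python3 -m pendant '[[0,0,0.03,0,0,0],[0,0,0,0,0,0],[0,0,0,0,0,0]]'| egrep 'time|pos|force'
```

```text
time_s: 40.7
tool_pos: [0.4371, 0.0808, 0.0309]
force: [-1.1, -0.2, 0.5]
time_s: 40.95
tool_pos: [0.4371, 0.0808, 0.0297]
force: [-0.1, -0.5, -1.3]
time_s: 41.2
tool_pos: [0.4365, 0.0807, 0.0284]
force: [-0.5, -0.7, -0.4]
```

```bash
python3 -m pendant '[[0,0,0.05,0,0,0],[0,0,0,0,0,0],[0,0,0,0,0,0]]'| egrep 'time|pos|force'
python3 -m pendant '[[0,0,0.03,0,0,0],[0,0,0,0,0,0],[0,0,0,0,0,0]]'| egrep 'time|pos|force'
```

```text
time_s: 41.45
tool_pos: [0.4364, 0.0807, 0.0269]
force: [0.6, 0.9, -0.7]
time_s: 41.7
tool_pos: [0.4366, 0.0807, 0.0265]
force: [-1.4, 0.1, 5.2]
```

Touching the bench at the expected height. Now release, rise and check.

```bash
python3 -m pendant '[[0,0,-0.01,0,0,0],[0,0,0,0,0,0],[0,0,0,0,0,0],[0,0,0,0,0,0],[0,0,0,0,0,0],[0,0,0,0,0,0]]' 0.5| egrep 'time|pos|force'
python3 -m pendant '[[0,0,-0.3,0,0,0],[0,0,-0.6,0,0,0],[0,0,-0.9,0,0,0],[0,0,-0.9,0,0,0],[0,0,-0.9,0,0,0],[0,0,-0.9,0,0,0],[0,0,-0.9,0,0,0],[0,0,-0.9,0,0,0],[0,0,-0.9,0,0,0],[0,0,0,0,0,0],[0,0,0,0,0,0],[0,0,0,0,0,0]]'
python3 look.py wrist w10 gauge:0 gauge_tip:0 pen:0
python3 - <<'E'
from h import *
p,d,c,R,t=cam('wrist');P=pts(d,c,R,t)
m=env.regions_of('wrist','gauge')[0];v,u=np.nonzero(m['mask']);g=p[v,u].mean(1)
Q=P[v,u]; print('leaf z',np.percentile(Q[g>110][:,2],[10,50,90]).round(4),'grip z',np.percentile(Q[g<60][:,2],[10,50,90]).round(4))
E
```

```text
time_s: 42.2
tool_pos: [0.4365, 0.0807, 0.0265]
force: [0.1, 0.2, 0.4]
time_s: 43.2
tool_pos: [0.4362, 0.0806, 0.2063]
orientation: [[-0.131, 0.991, -0.0], [0.991, 0.131, -0.0], [0.0, -0.0, -1.0]]
force: [-1.0, 0.6, 0.4]
grip_width: 0.496
43.25 [0.4358 0.0806 0.2058] [[-0.131, 0.991, -0.001], [0.991, 0.131, -0.0], [-0.0, -0.001, -1.0]] [ 10.5   2.5 -27.1  60.4  -0.   92.9]
gauge 0.63 (315, 173) [0.4356 0.0805 0.    ] [0.4341 0.0873 0.0265]
gauge_tip 0.72 (313, 292) [ 0.4517 -0.0541  0.    ] [ 0.4506 -0.0535  0.0007]
pen 0.67 (242, 193) [0.3661 0.0503 0.    ] [0.3675 0.0535 0.0101]
leaf z [0.0029 0.0038 0.0048] grip z [0.0248 0.0265 0.0276]
```

View pics/w10.png

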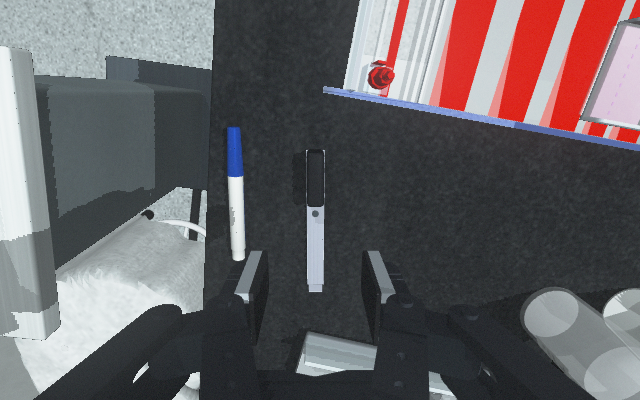

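The gauge lies flat on the bench, grip at (315,178) and tip at (315,290). It is clear of the caster and the pen is undisturbed. Handing in.

```bash
python3 -c "
from station import env;print(env.finish_job(),env.sense()['time_s'])"
```

```text
the job is handed in; nothing more can be done
the job is handed in; nothing more can be done
```

The comb is set and the gauge has been drawn out. I handed the job in at about 43 s of the 64 s allowed, and the station reports no verdict.

- **Placing the gauge:** I laid it on the tray floor and slid it in to about 32 mm beyond the comb. By lifting it lightly against the teeth I estimated they stood 5.9 mm up, then set it down and let go.
- **First setting was too tight:** After turning the knob 55.5° clockwise, I took the gauge and drew it about 5 mm. The drag was 6–7.5 N, a nip of about 11 N, above the intended 3–8 N but below the 20 N damage limit. My height estimate was therefore roughly 0.7 mm too high.
- **Second setting:** I let go of the gauge and turned the knob back 9°, so it ended about 46.5° clockwise from where it started. The drag was then a steady 3.3–4.8 N, a nip of about 6 N. It dropped off only when the bevel reached the comb.
- **Last checks:** The gauge lies flat on the bench, leaf top at about 3–4 mm and grip top at 26.5 mm. The tip is about 35 mm clear of the caster, the gripper is open and well above it, and the pen is where it was. I did not compare the positions of the other things before and after.
- **Comb height not measured at the end:** I inferred it from the drag, at about 2.4 mm above the tray floor.

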